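# Dock the lab projector and wedge up its lens end

### The arm

A 6-joint arm with a two-finger parallel gripper is mounted at the origin on the work surface. World frame = base frame: x ahead of the robot, y to its left, z up, the work surface at z = 0. Lengths are in m, angles in degrees, forces in N, time in s.
With the tool pointing down it reaches from about 0.3 to 0.85 m from the base axis. Payload 5.4 kg.
Tool frame: the origin (TCP) lies at the very end of the fingers, on their centre line; the grasp point (between the pads) lies 19 mm behind it; z points along the fingers, y is the line along which they close (so a half turn about z gives the same grasp; the last joint's range is limited). The gripper opens to 85 mm and grips with 20 to 120 N. Pads are 22 mm wide; open, the fingers measure 114 mm over their backs; the gripper's body (76 mm by 85 mm) begins 54 mm behind the grasp point. The pads swing forward as they close: fully open they stand 13 mm farther back than shut.
Start: joints at [-84.918, 9.076, 91.501, -0, 79.423, -12.038], TCP at [0.169, -0.55, 0.231] pointing down, gripper open.
Joint ranges: [-166.64, 166.64], [-54.1, 131.32], [10.49, 154.53], [-73.88, 253.88], [9.74, 151.15], [-171.62, 171.62]. Speed limits (degrees/s): [147.25, 147.25, 180, 180, 180, 180].

### API

Orientations are given as a 3x3 rotation matrix whose columns are the frame's x, y, z axes.
In Python, from rig import ctrl, cams gives the robot as it stands. The module is installed in compiled form; this text tells all that it offers.
- The arm moves only by the tool servo_tool, never from a script. Its argument "series" is a list of rows, each an object with "delta_pos": the shift along the world's x, y, z in mm, a list of three; "twist": the turn, a rotation vector about the world's x, y, z in rad, a list of three; "jaw": the closure, from -1 (fully open) to 1 (shut). In form: [{"delta_pos": [dx, dy, dz], "twist": [ax, ay, az], "jaw": jaw}, ...]. A call has 1 to 5 rows; each row is the pose to reach, as a shift and turn from the pose commanded when the call began; what a row does not reach only later rows make up. A row lasts 1/12 s, in which the tool goes at most 41.7 mm and 7.16 degrees, less where a joint would pass 70% of its speed; a pose out of reach is approached as far as the arm can. A call with a gripper value outside its range is refused whole. The fingers move at their own pace and stop on an object; "grip_force" is the grip in N (left out, the last holds). Time passes only in rows, so rows that repeat a pose let the fingers close. It gives the time, the measured TCP pose, the force, the opening and the grip force at its end, in the units of the state.
- ctrl.get_obs(): the state, without advancing time (a new reading comes with each control period).
- cams.snapshot(name): name is "scene" or "top"; returns a dict with "img" (420x560x3 uint8, blue, green, red), "depth" (420x560 float32, m along the optical axis (not along the pixel's ray), 0 where there is no reading), "fov_y" (degrees; the focal length in pixels is half the picture's height over the tangent of half this angle, whatever the lens; pixels are square), "cx", "cy" (the principal point, pixels), "extrinsics" (4x4, takes a point from camera to world coordinates). Camera axes: x right, y up, looking along -z (the intrinsics and any distortion apply to the point x, -y, -z); pixel columns grow to the right and rows downward; lengths in m; the calibration is good to about 2 mm. A picture is of the moment at which its call begins.
- ctrl.close_job(): hands the job in; it is judged then, once.
The state is a dict: "t": time; "joint_positions": joint angles; "joint_vel": joint speeds; "joint_efforts": joint torques, N m; "eef_pos": TCP position; "eef_rot": TCP orientation; "ft_force": force on the tool from outside, world axes, zero at the start; "wrist_torque": the same for the moment, N m; "grip_width": finger opening in m; "grip_force": force on a finger pad.
Only numpy, scipy, OpenCV 4.12 (cv2) and the standard library are available. Lean on these libraries where they do the work, as an engineer would, in place of code of your own. Each camera call takes 0.05 s, during which the arm holds its last target. There are 200 camera calls.

### The job

Slide the small projector across the bench, feet down, until it is fully home in the corner of the aluminium stop, with its back and its left side flush against the two walls. Then push the orange wedge, thin end first, along the bench under the middle of the projector's lens end until both front feet just lift, about half a centimetre clear of the bench, while the rear feet stay down and the projector stays in its corner. Finish there with the gripper still holding the wedge and not touching the projector, and leave the other things on the bench alone.

Things in the scene. Friction and masses are not known exactly. Their poses are not given: they have to be found in the camera images.
- projector: Loose LED projector, 140 (x) by 150 (y) mm, 0.54 to 0.72 kg, grey with a white strip along its left (+y) side. Case from z = 12 to 62 mm, on four rubber feet (16 mm wide, 12 mm high, at x +-55, y +-55 mm). Origin: centre, at the feet's undersides. -x: lens end (flat face at x = -70, lens ring at y = +45), towards the robot; back at x = +70, left side at y = +75. Friction 0.5 to 0.7.
- stop: L-shaped aluminium corner stop fixed to the bench round a flat blue 140 by 150 mm marking. Its frame is the projector's home: origins and axes then agree within 0.5 mm. Inner face of the back wall at x = +70.5 mm (y = -150 to +85), of the left wall at y = +75.5 mm (x = -60 to +70); both 24 mm high. Open towards -x (robot) and -y. Flat flanges lie outside the walls.
- lens_edge (a point): Middle of the lower edge of the projector's lens-end face (projector x = -70, y = 0, z = 12 mm). The gap below it is 12 mm high and, between the front feet, 94 mm wide. The wedge goes in here.
- foot_front_left (a point): Centre of the underside of the projector's front left foot (x = -55, y = +55 mm of the projector). On the bench its height is 0.
- foot_front_right (a point): Centre of the underside of the projector's front right foot (x = -55, y = -55 mm). On the bench its height is 0.
- foot_rear (a point): Point midway between the undersides of the two rear feet (x = +55, y = 0 mm of the projector). On the bench its height is 0.
- wedge: Loose orange wedge, 40 mm wide (y), 0.13 to 0.2 kg. Top falls straight from 25.8 mm high at x = 0 to 2 mm at the thin end, x = +85; behind it a block 25.8 mm high, x = -45 to 0; on that a black upright grip fin, x = -41 to -3, y = -9 to +9, z = 25.8 to 70 mm. Origin: at x = 0, mid-width, on the underside. Stays where it is left.
- wedge_tip (a point): Middle of the wedge's thin end, on its underside (x = +85 mm of the wedge). It meets the projector case when 36 mm in past the lens edge; each 10 mm more lifts the front feet about 2.5 mm (some 4 to 7 N of push).
- wedge_grip (a point): Point in the grip fin to hold it by, 55 mm above the wedge's underside (x = -22 mm of the wedge); pinch the 18 mm thickness, along the wedge's y.
- board: Green single-board computer, 85 by 56 mm, 19 mm high. A bystander, loose; leave it alone. Origin: centre of its underside.
- remote: White remote control, 130 by 42 by 18 mm. A bystander, loose; leave it alone. Origin: centre of its underside.
- multimeter: Yellow multimeter lying flat, 150 by 75 by 41 mm. A bystander, loose; leave it alone. Origin: centre of its underside.
- beaker: Glass beaker, 70 mm wide, 95 mm high. A bystander, loose; leave it alone. Origin: centre of its underside.
- screwdriver: Screwdriver lying on the bench, about 200 mm long. A bystander, loose; leave it alone. Origin: centre of its underside.
- shim: Plain wooden block, 70 by 40 by 16 mm; not the wedge. A bystander, loose; leave it alone. Origin: centre of its underside.
- masspiece: Brass mass piece, 44 mm wide, 55 mm high. A bystander, loose; leave it alone. Origin: centre of its underside.
There are look-alikes about, which are no part of the job. Several things look just like the wedge: the one meant starts farthest from the robot's base.

How it is judged:
By the outcome, as a careful person would: the job done as asked, in the order asked, and still so for the second after the job is handed in, while the arm keeps its last pose, push and grip.
It also fails if it takes over 72 s, if anything falls off the work surface, if the arm or the gripper's body presses on something with over 40 N, if the wrist force passes 120 N, or if a joint passes its speed limit or range.

## Working session

There is one attempt and no reset: what is moved stays moved. The work goes in short steps, Python scripts to look and compute and a tool call to move; the robot and the scene stay as the last step left them, time stands still between calls to the robot, and variables do not carry over. Pictures are saved under pics/ and viewed, at most 10 in all, crops included, and the job is handed in when it is done.

Besides the shell and the picture viewer there is one more tool, called after "Request:" as a command line: name --argument value ..., lists and objects as JSON in quotes. servo_tool: Moves the arm, as the interface text tells. Its arguments: {"type":"object","properties":{"series":{"type":"array"},"grip_force":{"type":"number"}},"required":["series"]}

```bash
mkdir -p pics
cat > h.py <<'E'
import numpy as np,cv2
from rig import ctrl,cams
def snap(n,save=None):
    s=cams.snapshot(n)
    if save: cv2.imwrite('pics/'+save,s['img'])
    return s
def world(s):
    d=s['depth'];h,w=d.shape;f=h/2/np.tan(np.radians(s['fov_y'])/2)
    v,u=np.mgrid[:h,:w]
    P=np.stack([(u-s['cx'])/f*d,-(v-s['cy'])/f*d,-d],-1)
    E=s['extrinsics'];return P@E[:3,:3].T+E[:3,3]
def ray(s,u,v,z):
    f=s['img'].shape[0]/2/np.tan(np.radians(s['fov_y'])/2);E=s['extrinsics']
    r=E[:3,:3]@np.array([(u-s['cx'])/f,-(v-s['cy'])/f,-1]);o=E[:3,3]
    return o+r*(z-o[2])/r[2]
E
python3 - <<'E'
from h import *
for n in('top','scene'):
    s=snap(n,n+'1.png');print(n,{k:(v if not hasattr(v,'shape') or v.size<20 else v.shape) for k,v in s.items()})
    np.savez(n+'1.npz',**s)
print(ctrl.get_obs())
E
```

```text
top {'img': (420, 560, 3), 'depth': (420, 560), 'fov_y': 54.91116565700654, 'cx': 281.1032528478134, 'cy': 212.57473888601248, 'extrinsics': array([[ 0.02013334,  0.98911428, -0.14576556,  0.35658518],
       [-0.99979226,  0.01945524, -0.00607624, -0.00321905],
       [-0.0031742 ,  0.14585762,  0.9893005 ,  1.08632894],
       [ 0.        ,  0.        ,  0.        ,  1.        ]])}
scene {'img': (420, 560, 3), 'depth': (420, 560), 'fov_y': 47.56619059724378, 'cx': 276.9041705553079, 'cy': 206.86608441985064, 'extrinsics': array([[ 0.05495838, -0.74428958,  0.66559192,  1.42056142],
       [ 0.9983485 ,  0.05212939, -0.02414129, -0.051652  ],
       [-0.01672879,  0.66581946,  0.74592533,  1.10441807],
       [ 0.        ,  0.        ,  0.        ,  1.        ]])}
{'t': 0.1, 'joint_positions': array([-8.49193781e+01,  9.10979820e+00,  9.15653051e+01,  7.76656903e-04,
        7.94227692e+01, -1.20372249e+01]), 'joint_vel': array([ 0.08270682, -0.03237225, -0.19924985, -0.12616586,  0.04803729,
       -0.05309684]), 'joint_efforts': array([ 1.96358633e-04, -3.96989107e+01, -3.32338393e+01, -2.31067024e-04,
        4.19754011e-03,  2.45656031e-05]), 'eef_pos': array([ 0.16918513, -0.548981  ,  0.23040488]), 'eef_rot': array([[ 9.55702140e-01,  2.94335523e-01, -1.38000837e-04],
       [ 2.94335323e-01, -9.55700695e-01,  1.70266407e-03],
       [ 3.69267024e-04, -1.66785822e-03, -9.99998541e-01]]), 'ft_force': array([ 0.89569818,  0.85661443, -1.30874374]), 'wrist_torque': array([-0.00776897,  0.03375257,  0.07455818]), 'grip_force': 0.0, 'grip_width': 0.08529429749698995}
```

View pics/top1.png

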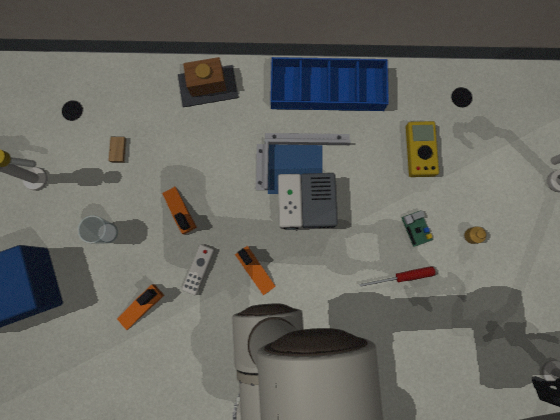

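View pics/scene1.png

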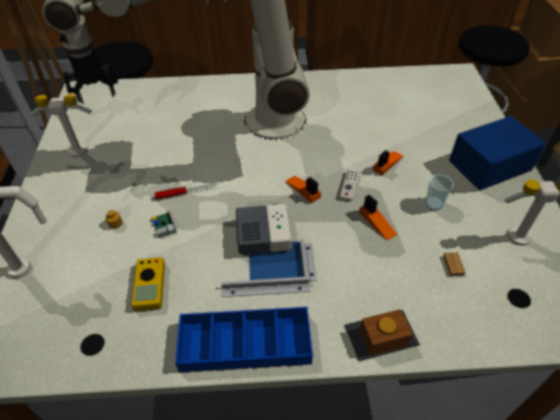

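The top view shows the projector at about (307,200) px, its white strip to the left, with the stop's blue marking at (295,168). There are orange wedges at (180,210), (140,305) and (255,268). The scene view agrees.

Run:
```python
from h import *
s=dict(np.load('top1.npz'));P=world(s);img=s['img'];hsv=cv2.cvtColor(img,cv2.COLOR_BGR2HSV)
print('bench z',[np.round(P[v,u],3) for u,v in((400,150),(130,200),(230,180),(350,250),(500,300))])
m=((P[...,2]>.05)&(P[...,2]<.075)).astype(np.uint8);m[:150]=0;m[245:]=0;m[:,:260]=0;m[:,350:]=0
c=max(cv2.findContours(m,0,1)[0],key=cv2.contourArea)
q=np.array([ray(s,u,v,.062)[:2] for u,v in c[:,0]],np.float32)*1000
print('proj',cv2.minAreaRect(q),cv2.boxPoints(cv2.minAreaRect(q)))
# orange
m=cv2.inRange(hsv,(3,150,80),(18,255,255))
for c in cv2.findContours(m,0,1)[0]:
    if cv2.contourArea(c)>150:
        q=np.array([ray(s,u,v,.015)[:2] for u,v in c[:,0]],np.float32)*1000
        r=cv2.minAreaRect(q);print('orange',cv2.boundingRect(c),np.round(r[0]),np.round(r[1]),r[2],np.hypot(*r[0]))
# walls: z ~24mm
m=((P[...,2]>.017)&(P[...,2]<.032)).astype(np.uint8);m[:125]=0;m[200:]=0;m[:,:250]=0;m[:,365:]=0
cv2.imwrite('pics/wallm.png',m*255)
big=cv2.resize(img[120:250,150:370],None,fx=3.6,fy=3.6,interpolation=cv2.INTER_CUBIC);cv2.imwrite('pics/crop1.png',big)
bm=cv2.inRange(hsv,(95,90,50),(125,255,255));bm[:135]=0;bm[200:]=0;bm[:,:255]=0;bm[:,340:]=0
ys,xs=np.nonzero(bm);print('blue',xs.min(),xs.max(),ys.min(),ys.max())
```

```text
bench z [array([ 0.7  , -0.325, -0.005]), array([0.543, 0.417, 0.001]), array([0.604, 0.146, 0.001]), array([ 0.419, -0.183,  0.   ]), array([ 0.296, -0.577, -0.001])]
proj ((541.5279541015625, -64.28602600097656), (142.96597290039062, 149.26803588867188), 2.692462921142578) [[ 466.61795      6.9076853]
 [ 473.6298    -142.19556  ]
 [ 616.438     -135.47974  ]
 [ 609.42615     13.623505 ]]
orange (118, 285, 43, 45) [261. 367.] [ 41. 123.] 45.905757904052734 450.1328778930593
orange (235, 253, 40, 42) [361.  70.] [129.  39.] 36.9099235534668 367.46757514023585
orange (163, 187, 25, 39) [527. 286.] [99. 41.] 29.006059646606445 599.9228977874138
orange (184, 58, 37, 29) [912. 232.] [ 69. 101.] 11.314648628234863 940.8378590420982
blue 268 321 145 193
```

View pics/crop1.png

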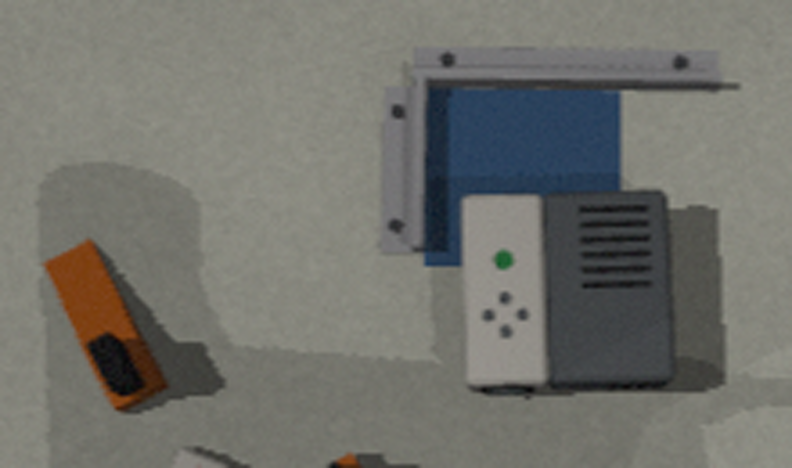

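The crop shows the blue marking's front-left corner at crop (425,265), its back-right corner at (620,92), and the target wedge's thin end pointing up and left, with the fin at its lower right. Next I'll work out the stop frame.

Run:
```python
from h import *
s=dict(np.load('top1.npz'));P=world(s)
g=lambda cu,cv,z=0:ray(s,150+cu/3.6-.5+.14,120+cv/3.6-.5+.14,z)[:2]*1000
a=g(425,265);b=g(620,90)
d=b-a;print(a,b,np.linalg.norm(d),'centre',(a+b)/2,'yaw',np.degrees(np.arctan2(d[1],d[0])-np.arctan2(-150,140)))
# wall/flange lines: back flange outer edge, right edge of marking
print('backwall top inner', g(430,80,.024),g(738,87,.024))
print('flange back outer', g(415,47,.002),g(718,51,.002)); print('left flange outer',g(388,88,.002),g(380,252,.002))
print('blue right edge',g(620,92),g(620,190))
print('wedge tip corners',g(45,262,.002),g(92,239,.002),'fin top',g(112,352,.07),'block corners',g(168,387,.0258),g(122,410,.0258))
# fin points from depth
m=(P[...,2]>.055)&(P[...,2]<.08);m[:200]=0;m[240:]=0;m[:,:165]=0;m[:,200:]=0
q=P[m];print('fin',q.mean(0),len(q))
ys,xs=np.nonzero(m);q=np.array([ray(s,u,v,.07)[:2] for u,v in zip(xs,ys)],np.float32)*1000;print(cv2.minAreaRect(q))
s=dict(np.load('scene1.npz'));P=world(s)
m=(P[...,2]>.055)&(P[...,2]<.08);m[:220]=0;m[245:]=0;m[:,235:]=m[:,235:];m[:,:225]=0;m[:,300:]=0;m2=((P[...,2]>.055)&(P[...,2]<.075)).astype(np.uint8);m2[:195]=0;m2[260:]=0;m2[:,:225]=0;m2[:,300:]=0
c=max(cv2.findContours(m2,0,1)[0],key=cv2.contourArea);q=np.array([ray(s,u,v,.062)[:2] for u,v in c[:,0]],np.float32)*1000;print('scene proj',cv2.minAreaRect(q))
```

```text
[569.36442562  41.21178687] [ 710.08276975 -106.18803657] 203.7850836672402 centre [639.72359769 -32.48812485] yaw 0.6464792086074801
backwall top inner [707.37692857  40.00535389] [ 706.33084438 -193.12769237]
flange back outer [740.98224221  53.18987562] [ 742.21950884 -181.75428862]
left flange outer [707.60970636  73.19636133] [578.35773223  75.56978936]
blue right edge [ 708.47929928 -106.19674549] [ 630.71695816 -106.61909525]
wedge tip corners [565.65980331 329.81263152] [584.17021054 295.12880035] fin top [488.89329878 257.5526109 ] block corners [469.5817167 226.3405876] [452.00717331 259.15773781]
fin [0.48152257 0.25690947 0.06962548] 127
((481.6942443847656, 257.0022888183594), (41.153873443603516, 19.90230369567871), 31.524538040161133)
scene proj ((550.135986328125, -64.60001373291016), (147.3855743408203, 149.0716094970703), 2.704413652420044)
```

Request:
servo_tool --series '[{"delta_pos": [20,40,0],"twist": [0,0,-0.1],"jaw": -0.4},{"delta_pos": [40,76,0],"twist": [0,0,-0.2],"jaw": -0.4},{"delta_pos": [58,112,0],"twist": [0,0,-0.299],"jaw": -0.4},{"delta_pos": [76,148,0],"twist": [0,0,-0.299],"jaw": -0.4},{"delta_pos": [95,184,0],"twist": [0,0,-0.299],"jaw": -0.4}]'

```text
t: 0.52
eef_pos: [0.2645, -0.3633, 0.2307]
eef_rot: [[1.0, -0.001, -0.0], [-0.001, -1.0, 0.001], [-0.0, -0.001, -1.0]]
ft_force: [1.4, -0.4, 1.1]
grip_width: 0.0596
grip_force: 0.0
```

Request:
servo_tool --series '[{"delta_pos": [19,36,0],"twist": [0,0,0],"jaw": -0.4},{"delta_pos": [38,72,0],"twist": [0,0,0],"jaw": -0.4},{"delta_pos": [57,108,0],"twist": [0,0,0],"jaw": -0.4},{"delta_pos": [76,144,0],"twist": [0,0,0],"jaw": -0.4},{"delta_pos": [95,180,0],"twist": [0,0,0],"jaw": -0.4}]'

```text
t: 0.93
eef_pos: [0.3595, -0.1835, 0.2311]
eef_rot: [[1.0, -0.001, 0.0], [-0.001, -1.0, -0.0], [0.0, 0.0, -1.0]]
ft_force: [1.1, -0.8, 0.0]
grip_width: 0.06
grip_force: 0.0
```

Request:
servo_tool --series '[{"delta_pos": [20,35,-20],"twist": [0,0,0],"jaw": -0.4},{"delta_pos": [40,70,-40],"twist": [0,0,0],"jaw": -0.4},{"delta_pos": [61,101,-60],"twist": [0,0,0],"jaw": -0.4},{"delta_pos": [61,101,-90],"twist": [0,0,0],"jaw": -0.4},{"delta_pos": [61,101,-90],"twist": [0,0,0],"jaw": -0.4}]'

```text
t: 1.35
eef_pos: [0.4169, -0.0803, 0.1354]
eef_rot: [[1.0, 0.004, -0.01], [0.004, -1.0, 0.006], [-0.01, -0.006, -1.0]]
ft_force: [-1.7, -0.1, -1.3]
grip_width: 0.0594
grip_force: 0.0
```

Request:
servo_tool --series '[{"delta_pos": [0,0,-40],"twist": [0,0,0],"jaw": -0.4},{"delta_pos": [0,0,-80],"twist": [0,0,0],"jaw": -0.4},{"delta_pos": [0,0,-117],"twist": [0,0,0],"jaw": -0.4},{"delta_pos": [10,0,-117],"twist": [0,0,0],"jaw": -0.4},{"delta_pos": [20,0,-117],"twist": [0,0,0],"jaw": -0.4}]'

```text
t: 1.77
eef_pos: [0.4378, -0.0843, 0.0223]
eef_rot: [[1.0, -0.002, -0.006], [-0.002, -1.0, 0.003], [-0.006, -0.003, -1.0]]
ft_force: [1.1, 0.8, 1.1]
grip_width: 0.0598
grip_force: 0.0
```

Request:
servo_tool --series '[{"delta_pos": [6,0,0],"twist": [0,0,0],"jaw": -0.4},{"delta_pos": [12,0,0],"twist": [0,0,0],"jaw": -0.4},{"delta_pos": [18,0,0],"twist": [0,0,0],"jaw": -0.4},{"delta_pos": [24,0,0],"twist": [0,0,0],"jaw": -0.4},{"delta_pos": [30,0,0],"twist": [0,0,0],"jaw": -0.4}]'

```text
t: 2.18
eef_pos: [0.4697, -0.0845, 0.0246]
eef_rot: [[1.0, 0.0, -0.003], [0.0, -1.0, 0.0], [-0.003, -0.0, -1.0]]
ft_force: [-7.2, 1.7, 4.2]
grip_width: 0.0601
grip_force: 3.0
```

Request:
servo_tool --series '[{"delta_pos": [6,0,0],"twist": [0,0,0],"jaw": -0.4},{"delta_pos": [12,0,0],"twist": [0,0,0],"jaw": -0.4},{"delta_pos": [18,0,0],"twist": [0,0,0],"jaw": -0.4},{"delta_pos": [24,0,0],"twist": [0,0,0],"jaw": -0.4},{"delta_pos": [30,0,0],"twist": [0,0,0],"jaw": -0.4}]'

```text
t: 2.6
eef_pos: [0.4993, -0.0841, 0.0242]
eef_rot: [[1.0, 0.001, -0.003], [0.001, -1.0, 0.001], [-0.003, -0.001, -1.0]]
ft_force: [-6.2, 0.0, 3.8]
grip_width: 0.0595
grip_force: 2.8
```

Run:
```python
from h import *
s=snap('top');P=world(s);cv2.imwrite('pics/c2.png',cv2.resize(s['img'][120:250,150:370],None,fx=3.6,fy=3.6,interpolation=cv2.INTER_CUBIC))
print(ctrl.get_obs()['eef_pos'])
```

```text
[ 0.50086611 -0.08443927  0.02453234]
```

View pics/c2.png

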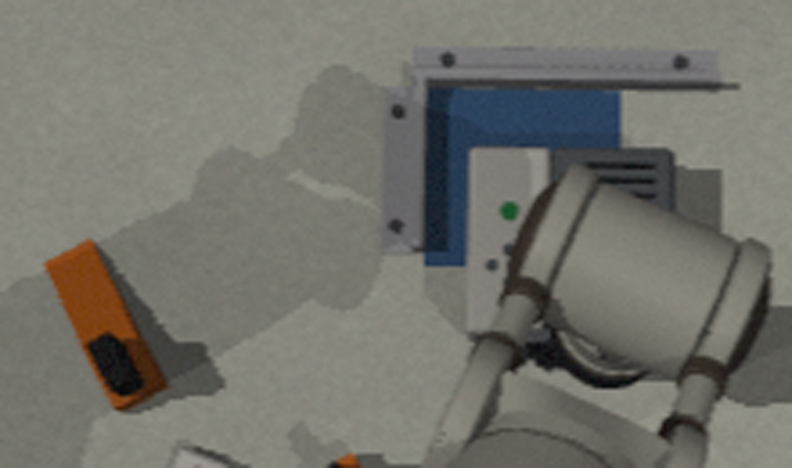

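Image: the projector is square to the stop and moving, with a gap of about 60 mm still to go to the back wall.

Request:
servo_tool --series '[{"delta_pos": [8,0,0],"twist": [0,0,0],"jaw": -0.4},{"delta_pos": [16,0,0],"twist": [0,0,0],"jaw": -0.4},{"delta_pos": [24,0,0],"twist": [0,0,0],"jaw": -0.4},{"delta_pos": [32,0,0],"twist": [0,0,0],"jaw": -0.4},{"delta_pos": [40,0,0],"twist": [0,0,0],"jaw": -0.4}]'

```text
t: 3.07
eef_pos: [0.5406, -0.0844, 0.024]
eef_rot: [[1.0, -0.0, -0.001], [-0.0, -1.0, 0.0], [-0.001, -0.0, -1.0]]
ft_force: [-1.6, 1.0, -1.1]
grip_width: 0.0597
grip_force: 1.2
```

Request:
servo_tool --series '[{"delta_pos": [3,0,0],"twist": [0,0,0],"jaw": -0.4},{"delta_pos": [6,0,0],"twist": [0,0,0],"jaw": -0.4},{"delta_pos": [9,0,0],"twist": [0,0,0],"jaw": -0.4},{"delta_pos": [11,0,0],"twist": [0,0,0],"jaw": -0.4},{"delta_pos": [13,0,0],"twist": [0,0,0],"jaw": -0.4}]'

```text
t: 3.48
eef_pos: [0.5532, -0.0845, 0.0243]
eef_rot: [[1.0, -0.0, -0.0], [-0.0, -1.0, 0.0], [-0.0, -0.0, -1.0]]
ft_force: [-4.7, 0.7, -0.0]
grip_width: 0.0601
grip_force: 2.2
```

Request:
servo_tool --series '[{"delta_pos": [1,0,0],"twist": [0,0,0],"jaw": -0.4},{"delta_pos": [2,0,0],"twist": [0,0,0],"jaw": -0.4},{"delta_pos": [3,0,0],"twist": [0,0,0],"jaw": -0.4},{"delta_pos": [4,0,0],"twist": [0,0,0],"jaw": -0.4},{"delta_pos": [4,0,0],"twist": [0,0,0],"jaw": -0.4}]'

```text
t: 3.9
eef_pos: [0.5575, -0.0845, 0.0243]
eef_rot: [[1.0, -0.0, 0.001], [-0.0, -1.0, -0.0], [0.001, 0.0, -1.0]]
ft_force: [-3.0, 0.4, 1.1]
grip_width: 0.0598
grip_force: 1.5
```

Request:
servo_tool --series '[{"delta_pos": [1,0,0],"twist": [0,0,0],"jaw": -0.4},{"delta_pos": [2,0,0],"twist": [0,0,0],"jaw": -0.4},{"delta_pos": [3,0,0],"twist": [0,0,0],"jaw": -0.4},{"delta_pos": [3,0,0],"twist": [0,0,0],"jaw": -0.4}]'

```text
t: 4.23
eef_pos: [0.5606, -0.0845, 0.0243]
eef_rot: [[1.0, -0.0, 0.001], [-0.0, -1.0, -0.0], [0.001, 0.0, -1.0]]
ft_force: [-3.2, 0.3, 0.6]
grip_width: 0.0603
grip_force: 1.6
```

Request:
servo_tool --series '[{"delta_pos": [1,0,0],"twist": [0,0,0],"jaw": -0.4},{"delta_pos": [2,0,0],"twist": [0,0,0],"jaw": -0.4},{"delta_pos": [3,0,0],"twist": [0,0,0],"jaw": -0.4},{"delta_pos": [3,0,0],"twist": [0,0,0],"jaw": -0.4}]'

```text
t: 4.57
eef_pos: [0.5609, -0.0846, 0.0243]
eef_rot: [[1.0, 0.0, -0.006], [0.0, -1.0, 0.0], [-0.006, -0.0, -1.0]]
ft_force: [-15.2, -1.2, 10.8]
grip_width: 0.0594
grip_force: 7.6
```

Request:
servo_tool --series '[{"delta_pos": [-23,0,0],"twist": [0,0,0],"jaw": -0.4},{"delta_pos": [-23,0,40],"twist": [0,0,0],"jaw": -0.4},{"delta_pos": [-23,0,80],"twist": [0,0,0],"jaw": -0.4},{"delta_pos": [-23,0,110],"twist": [0,0,0.12],"jaw": -0.4},{"delta_pos": [-3,-25,110],"twist": [0,0,0.24],"jaw": -0.4}]'

```text
t: 4.98
eef_pos: [0.5642, -0.1082, 0.143]
eef_rot: [[0.969, 0.246, 0.014], [0.246, -0.969, -0.004], [0.012, 0.007, -1.0]]
ft_force: [0.7, 0.5, 2.0]
grip_width: 0.0598
grip_force: 0.0
```

Request:
servo_tool --series '[{"delta_pos": [15,-25,0],"twist": [0,0,0.12],"jaw": -0.4},{"delta_pos": [30,-50,0],"twist": [0,0,0.24],"jaw": -0.4},{"delta_pos": [45,-75,0],"twist": [0,0,0.36],"jaw": -0.4},{"delta_pos": [60,-95,0],"twist": [0,0,0.48],"jaw": -0.4},{"delta_pos": [80,-95,0],"twist": [0,0,0.6],"jaw": -0.4}]'

```text
t: 5.4
eef_pos: [0.6415, -0.2092, 0.1349]
eef_rot: [[0.666, 0.746, 0.003], [0.746, -0.666, -0.003], [0.0, 0.004, -1.0]]
ft_force: [0.4, 0.1, 0.6]
grip_width: 0.0598
grip_force: 0.0
```

Request:
servo_tool --series '[{"delta_pos": [0,0,0],"twist": [0,0,0.12],"jaw": -0.4},{"delta_pos": [0,0,0],"twist": [0,0,0.24],"jaw": -0.4},{"delta_pos": [0,0,0],"twist": [0,0,0.36],"jaw": -0.4},{"delta_pos": [0,0,0],"twist": [0,0,0.48],"jaw": -0.4},{"delta_pos": [0,0,0],"twist": [0,0,0.6],"jaw": -0.4}]'

```text
t: 5.82
eef_pos: [0.6416, -0.2049, 0.1347]
eef_rot: [[0.125, 0.992, 0.003], [0.992, -0.125, -0.001], [-0.001, 0.003, -1.0]]
ft_force: [-0.4, -0.1, 0.4]
grip_width: 0.0596
grip_force: 0.0
```

Request:
servo_tool --series '[{"delta_pos": [0,0,0],"twist": [0,0,0.12],"jaw": -0.4},{"delta_pos": [0,0,0],"twist": [0,0,0.13],"jaw": -0.4},{"delta_pos": [0,0,0],"twist": [0,0,0.13],"jaw": -0.4}]'

```text
t: 6.07
eef_pos: [0.6411, -0.2047, 0.1346]
eef_rot: [[0.004, 1.0, 0.002], [1.0, -0.004, -0.001], [-0.001, 0.002, -1.0]]
ft_force: [0.7, 0.0, -0.0]
grip_width: 0.0595
grip_force: 0.0
```

Run:
```python
from h import *
o=ctrl.get_obs();print(o['joint_positions'],o['eef_pos'])
s=snap('top');P=world(s)
cv2.imwrite('pics/c3.png',cv2.resize(s['img'][120:250,150:370],None,fx=3.6,fy=3.6,interpolation=cv2.INTER_CUBIC))
```

```text
[-2.79841334e+01  2.77906771e+01  7.94223057e+01  2.40970198e-02
  7.26707154e+01 -2.77759919e+01] [ 0.64105185 -0.20471163  0.13463929]
```

View pics/c3.png

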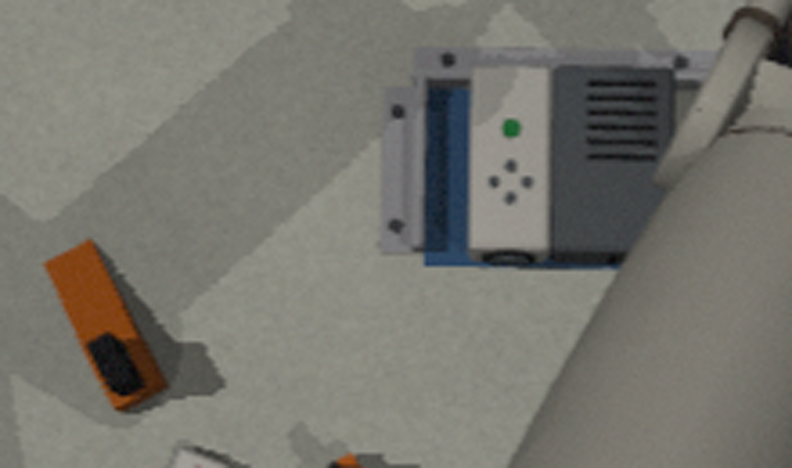

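The projector is against the back wall with the left gap still open, about 30 mm. Descend and push +y.

Request:
servo_tool --series '[{"delta_pos": [0,0,-40],"twist": [0,0,0],"jaw": -0.4},{"delta_pos": [0,0,-80],"twist": [0,0,0],"jaw": -0.4},{"delta_pos": [0,0,-111],"twist": [0,0,0],"jaw": -0.4},{"delta_pos": [0,20,-111],"twist": [0,0,0],"jaw": -0.4},{"delta_pos": [0,40,-111],"twist": [0,0,0],"jaw": -0.4}]'

```text
t: 6.53
eef_pos: [0.6381, -0.164, 0.0196]
eef_rot: [[0.006, 1.0, -0.005], [1.0, -0.006, 0.002], [0.002, -0.005, -1.0]]
ft_force: [1.0, 0.7, 0.3]
grip_width: 0.0594
grip_force: 0.0
```

Request:
servo_tool --series '[{"delta_pos": [0,7,0],"twist": [0,0,0],"jaw": -0.4},{"delta_pos": [0,14,0],"twist": [0,0,0],"jaw": -0.4},{"delta_pos": [0,21,0],"twist": [0,0,0],"jaw": -0.4},{"delta_pos": [0,28,0],"twist": [0,0,0],"jaw": -0.4},{"delta_pos": [0,34,0],"twist": [0,0,0],"jaw": -0.4}]'

```text
t: 6.95
eef_pos: [0.6404, -0.131, 0.0238]
eef_rot: [[0.002, 1.0, 0.001], [1.0, -0.002, -0.001], [-0.001, 0.001, -1.0]]
ft_force: [-1.1, -3.7, -1.7]
grip_width: 0.06
grip_force: 1.8
```

Request:
servo_tool --series '[{"delta_pos": [0,3,0],"twist": [0,0,0],"jaw": -0.4},{"delta_pos": [0,5,0],"twist": [0,0,0],"jaw": -0.4},{"delta_pos": [0,7,0],"twist": [0,0,0],"jaw": -0.4},{"delta_pos": [0,8,0],"twist": [0,0,0],"jaw": -0.4},{"delta_pos": [0,8,0],"twist": [0,0,0],"jaw": -0.4}]'

```text
t: 7.37
eef_pos: [0.6405, -0.1228, 0.0237]
eef_rot: [[0.001, 1.0, 0.001], [1.0, -0.001, -0.0], [-0.0, 0.001, -1.0]]
ft_force: [-1.1, -3.2, 1.0]
grip_width: 0.06
grip_force: 1.9
```

Request:
servo_tool --series '[{"delta_pos": [0,1,0],"twist": [0,0,0],"jaw": -0.4},{"delta_pos": [0,2,0],"twist": [0,0,0],"jaw": -0.4},{"delta_pos": [0,3,0],"twist": [0,0,0],"jaw": -0.4},{"delta_pos": [0,4,0],"twist": [0,0,0],"jaw": -0.4},{"delta_pos": [0,4,0],"twist": [0,0,0],"jaw": -0.4}]'

```text
t: 7.78
eef_pos: [0.6405, -0.119, 0.0237]
eef_rot: [[0.001, 1.0, 0.001], [1.0, -0.001, -0.001], [-0.001, 0.001, -1.0]]
ft_force: [-1.2, -4.8, 1.8]
grip_width: 0.0598
grip_force: 2.3
```

Request:
servo_tool --series '[{"delta_pos": [0,1,0],"twist": [0,0,0],"jaw": -0.4},{"delta_pos": [0,2,0],"twist": [0,0,0],"jaw": -0.4},{"delta_pos": [0,3,0],"twist": [0,0,0],"jaw": -0.4},{"delta_pos": [0,3,0],"twist": [0,0,0],"jaw": -0.4}]'

```text
t: 8.12
eef_pos: [0.6409, -0.1176, 0.0239]
eef_rot: [[0.001, 1.0, 0.002], [1.0, -0.001, -0.003], [-0.003, 0.002, -1.0]]
ft_force: [-0.4, -9.3, -0.0]
grip_width: 0.0599
grip_force: 4.9
```

Request:
servo_tool --series '[{"delta_pos": [0,1,0],"twist": [0,0,0],"jaw": -0.4},{"delta_pos": [0,2,0],"twist": [0,0,0],"jaw": -0.4},{"delta_pos": [0,2,0],"twist": [0,0,0],"jaw": -0.4}]'

```text
t: 8.37
eef_pos: [0.6411, -0.1175, 0.0244]
eef_rot: [[0.0, 1.0, 0.002], [1.0, -0.0, -0.006], [-0.006, 0.002, -1.0]]
ft_force: [-1.7, -16.4, -0.0]
grip_width: 0.0597
grip_force: 7.6
```

Request:
servo_tool --series '[{"delta_pos": [0,-25,0],"twist": [0,0,0],"jaw": -0.4},{"delta_pos": [0,-25,40],"twist": [0,0,0],"jaw": -0.4},{"delta_pos": [0,-25,80],"twist": [0,0,0],"jaw": -0.4},{"delta_pos": [0,-25,110],"twist": [0,0,-0.12],"jaw": -0.4},{"delta_pos": [-20,-10,110],"twist": [0,0,-0.24],"jaw": -0.4}]'

```text
t: 8.78
eef_pos: [0.6274, -0.1268, 0.1427]
eef_rot: [[0.246, 0.969, 0.017], [0.969, -0.246, -0.005], [-0.001, 0.018, -1.0]]
ft_force: [1.1, 0.7, 2.4]
grip_width: 0.06
grip_force: 0.0
```

Request:
servo_tool --series '[{"delta_pos": [-22,16,0],"twist": [0,0,-0.12],"jaw": -0.4},{"delta_pos": [-44,32,0],"twist": [0,0,-0.24],"jaw": -0.4},{"delta_pos": [-66,48,0],"twist": [0,0,-0.36],"jaw": -0.4},{"delta_pos": [-88,64,0],"twist": [0,0,-0.48],"jaw": -0.4},{"delta_pos": [-93,68,0],"twist": [0,0,-0.6],"jaw": -0.4}]'

```text
t: 9.2
eef_pos: [0.5241, -0.052, 0.1323]
eef_rot: [[0.749, 0.663, -0.003], [0.663, -0.749, 0.004], [0.0, -0.005, -1.0]]
ft_force: [0.1, -0.6, -0.5]
grip_width: 0.0598
grip_force: 0.0
```

Request:
servo_tool --series '[{"delta_pos": [0,0,0],"twist": [0,0,-0.12],"jaw": -0.4},{"delta_pos": [0,0,0],"twist": [0,0,-0.24],"jaw": -0.4},{"delta_pos": [0,0,0],"twist": [0,0,-0.36],"jaw": -0.4},{"delta_pos": [0,0,0],"twist": [0,0,-0.48],"jaw": -0.4},{"delta_pos": [0,0,-20],"twist": [0,0,-0.6],"jaw": -0.4}]'

```text
t: 9.62
eef_pos: [0.5305, -0.0555, 0.117]
eef_rot: [[0.992, 0.123, 0.008], [0.123, -0.992, -0.001], [0.008, 0.002, -1.0]]
ft_force: [1.3, -0.0, 1.3]
grip_width: 0.0595
grip_force: 0.0
```

Request:
servo_tool --series '[{"delta_pos": [0,0,0],"twist": [0,0,-0.12],"jaw": -0.4},{"delta_pos": [0,0,-30],"twist": [0,0,-0.13],"jaw": -0.4},{"delta_pos": [0,0,-60],"twist": [0,0,-0.13],"jaw": -0.4},{"delta_pos": [0,0,-90],"twist": [0,0,-0.13],"jaw": -0.4},{"delta_pos": [10,0,-90],"twist": [0,0,-0.13],"jaw": -0.4}]'

```text
t: 10.03
eef_pos: [0.531, -0.0526, 0.0167]
eef_rot: [[1.0, -0.001, -0.012], [-0.001, -1.0, 0.006], [-0.012, -0.006, -1.0]]
ft_force: [-2.0, 0.2, -0.8]
grip_width: 0.0597
grip_force: 0.0
```

Commanded position is about (538,-55,24). Press to about 562.

Request:
servo_tool --series '[{"delta_pos": [5,0,0],"twist": [0,0,0],"jaw": -0.4},{"delta_pos": [10,0,0],"twist": [0,0,0],"jaw": -0.4},{"delta_pos": [14,0,0],"twist": [0,0,0],"jaw": -0.4},{"delta_pos": [18,0,0],"twist": [0,0,0],"jaw": -0.4},{"delta_pos": [19,0,0],"twist": [0,0,0],"jaw": -0.4}]'

```text
t: 10.45
eef_pos: [0.5578, -0.0557, 0.0246]
eef_rot: [[1.0, -0.0, 0.003], [-0.0, -1.0, -0.001], [0.003, 0.001, -1.0]]
ft_force: [0.1, -0.5, -0.1]
grip_width: 0.0597
grip_force: 0.0
```

Request:
servo_tool --series '[{"delta_pos": [1,0,0],"twist": [0,0,0],"jaw": -0.4},{"delta_pos": [2,0,0],"twist": [0,0,0],"jaw": -0.4},{"delta_pos": [3,0,0],"twist": [0,0,0],"jaw": -0.4},{"delta_pos": [4,0,0],"twist": [0,0,0],"jaw": -0.4},{"delta_pos": [4,0,0],"twist": [0,0,0],"jaw": -0.4}]'

```text
t: 10.87
eef_pos: [0.5603, -0.0555, 0.0233]
eef_rot: [[1.0, -0.0, 0.0], [-0.0, -1.0, 0.0], [0.0, -0.0, -1.0]]
ft_force: [-0.5, 0.1, -0.2]
grip_width: 0.06
grip_force: 0.0
```

Request:
servo_tool --series '[{"delta_pos": [1,0,0],"twist": [0,0,0],"jaw": -0.4},{"delta_pos": [2,0,0],"twist": [0,0,0],"jaw": -0.4},{"delta_pos": [3,0,0],"twist": [0,0,0],"jaw": -0.4},{"delta_pos": [3,0,0],"twist": [0,0,0],"jaw": -0.4}]'

```text
t: 11.2
eef_pos: [0.561, -0.0553, 0.0229]
eef_rot: [[1.0, 0.001, -0.006], [0.001, -1.0, 0.001], [-0.006, -0.001, -1.0]]
ft_force: [-9.1, -1.4, 6.9]
grip_width: 0.0598
grip_force: 4.5
```

Request:
servo_tool --series '[{"delta_pos": [-32,0,0],"twist": [0,0,0],"jaw": -0.4},{"delta_pos": [-32,0,40],"twist": [0,0,0],"jaw": -0.4},{"delta_pos": [-32,0,80],"twist": [0,0,0],"jaw": -0.4},{"delta_pos": [-32,0,110],"twist": [0,0,0.12],"jaw": -0.4},{"delta_pos": [-38,35,110],"twist": [0,0,0.24],"jaw": -0.4}]'

```text
t: 11.62
eef_pos: [0.5314, -0.0257, 0.1415]
eef_rot: [[0.971, 0.238, 0.015], [0.238, -0.971, -0.006], [0.013, 0.01, -1.0]]
ft_force: [1.8, 0.2, 0.4]
grip_width: 0.06
grip_force: 0.0
```

Request:
servo_tool --series '[{"delta_pos": [-6,39,0],"twist": [0,0,0.12],"jaw": -0.4},{"delta_pos": [-12,78,0],"twist": [0,0,0.24],"jaw": -0.4},{"delta_pos": [-18,117,0],"twist": [0,0,0.306],"jaw": -0.4},{"delta_pos": [-24,156,0],"twist": [0,0,0.306],"jaw": -0.4},{"delta_pos": [-30,195,0],"twist": [0,0,0.306],"jaw": -0.4}]'

```text
t: 12.03
eef_pos: [0.4948, 0.1763, 0.1335]
eef_rot: [[0.855, 0.519, 0.001], [0.519, -0.855, 0.0], [0.001, 0.0, -1.0]]
ft_force: [0.3, 0.4, -0.9]
grip_width: 0.0598
grip_force: 0.0
```

Request:
servo_tool --series '[{"delta_pos": [-6,39,0],"twist": [0,0,0],"jaw": -0.4},{"delta_pos": [-12,78,0],"twist": [0,0,0],"jaw": -0.4},{"delta_pos": [-13,82,0],"twist": [0,0,0],"jaw": -0.4},{"delta_pos": [-13,82,0],"twist": [0,0,0],"jaw": -0.4}]'

```text
t: 12.37
eef_pos: [0.4815, 0.2586, 0.1332]
eef_rot: [[0.853, 0.523, 0.0], [0.523, -0.853, 0.0], [0.0, -0.0, -1.0]]
ft_force: [-0.5, -0.0, -0.3]
grip_width: 0.0597
grip_force: 0.0
```

Run:
```python
from h import *
o=ctrl.get_obs();print(o['eef_pos'],o['eef_rot'])
s=snap('scene');np.savez('s4.npz',**s)
cv2.imwrite('pics/c4.png',cv2.resize(s['img'][150:310,210:430],None,fx=3.6,fy=3.6,interpolation=cv2.INTER_CUBIC))
```

```text
[0.48151008 0.25864263 0.13324007] [[ 8.52619906e-01  5.22531611e-01  1.10529794e-04]
 [ 5.22531568e-01 -8.52619894e-01  2.74897722e-04]
 [ 2.37882651e-04 -1.76627963e-04 -9.99999956e-01]]
```

View pics/c4.png

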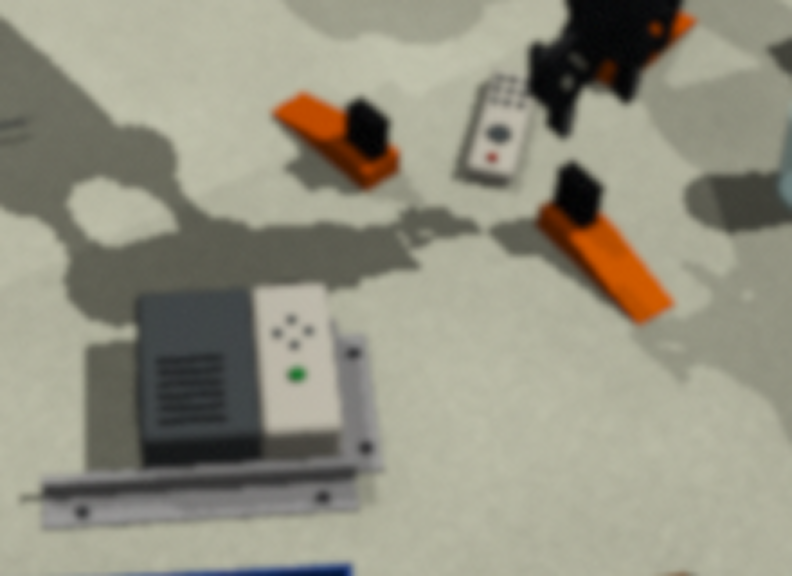

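The scene crop shows the projector seated in the corner and the gripper above and behind the wedge's fin, with the fin free between the fingers. Descend and grip.

Request:
servo_tool --series '[{"delta_pos": [1,-1,-40],"twist": [0,0,0],"jaw": -0.4},{"delta_pos": [1,-1,-70],"twist": [0,0,0],"jaw": -0.4},{"delta_pos": [1,-1,-97],"twist": [0,0,0],"jaw": -0.4},{"delta_pos": [1,-1,-97],"twist": [0,0,0],"jaw": -0.4},{"delta_pos": [1,-1,-97],"twist": [0,0,0],"jaw": 0}]' --grip_force 60

```text
t: 12.83
eef_pos: [0.4824, 0.2538, 0.0353]
eef_rot: [[0.856, 0.517, -0.003], [0.517, -0.856, -0.001], [-0.003, -0.001, -1.0]]
ft_force: [0.6, 0.7, 0.3]
grip_width: 0.0493
grip_force: 0.0
```

Request:
servo_tool --series '[{"delta_pos": [0,0,0],"twist": [0,0,0],"jaw": 0.3},{"delta_pos": [0,0,0],"twist": [0,0,0],"jaw": 0.5},{"delta_pos": [0,0,0],"twist": [0,0,0],"jaw": 1},{"delta_pos": [0,0,0],"twist": [0,0,0],"jaw": 1},{"delta_pos": [0,0,0],"twist": [0,0,0],"jaw": 1}]' --grip_force 60

```text
t: 13.25
eef_pos: [0.4853, 0.2558, 0.0388]
eef_rot: [[0.855, 0.519, 0.005], [0.519, -0.855, 0.001], [0.004, 0.002, -1.0]]
ft_force: [-0.7, -1.0, 6.7]
grip_width: 0.0171
grip_force: 59.6
```

Request:
servo_tool --series '[{"delta_pos": [0,0,25],"twist": [0,0,0],"jaw": 1},{"delta_pos": [0,0,60],"twist": [0,0,0],"jaw": 1},{"delta_pos": [0,0,95],"twist": [0,0,0],"jaw": 1},{"delta_pos": [-5,-25,100],"twist": [0,0,-0.1],"jaw": 1},{"delta_pos": [-10,-55,100],"twist": [0,0,-0.2],"jaw": 1}]'

```text
t: 13.67
eef_pos: [0.476, 0.2016, 0.141]
eef_rot: [[0.941, 0.338, 0.009], [0.338, -0.941, 0.002], [0.009, 0.001, -1.0]]
ft_force: [1.2, 0.6, -2.0]
grip_width: 0.0173
grip_force: 58.8
```

Request:
servo_tool --series '[{"delta_pos": [-6,-35,0],"twist": [0,0,-0.1],"jaw": 1},{"delta_pos": [-12,-70,0],"twist": [0,0,-0.2],"jaw": 1},{"delta_pos": [-18,-105,0],"twist": [0,0,-0.3],"jaw": 1},{"delta_pos": [-24,-140,0],"twist": [0,0,-0.345],"jaw": 1},{"delta_pos": [-30,-175,0],"twist": [0,0,-0.345],"jaw": 1}]'

```text
t: 14.08
eef_pos: [0.4428, 0.0241, 0.137]
eef_rot: [[1.0, -0.001, 0.001], [-0.001, -1.0, -0.0], [0.001, 0.0, -1.0]]
ft_force: [0.4, -0.1, -1.1]
grip_width: 0.017
grip_force: 58.8
```

Request:
servo_tool --series '[{"delta_pos": [-6,-30,0],"twist": [0,0,0],"jaw": 1},{"delta_pos": [-11,-58,0],"twist": [0,0,0],"jaw": 1},{"delta_pos": [-11,-58,-20],"twist": [0,0,0],"jaw": 1},{"delta_pos": [-11,-58,-50],"twist": [0,0,0],"jaw": 1},{"delta_pos": [-11,-58,-50],"twist": [0,0,0],"jaw": 1}]'

```text
t: 14.5
eef_pos: [0.4285, -0.0318, 0.0824]
eef_rot: [[1.0, -0.001, -0.008], [-0.001, -1.0, 0.003], [-0.008, -0.003, -1.0]]
ft_force: [-0.5, 1.3, -2.6]
grip_width: 0.0171
grip_force: 59.0
```

Run:
```python
from h import *
o=ctrl.get_obs();print(o['eef_pos'],o['eef_rot'],o['grip_width'],o['ft_force'],o['wrist_torque'])
s=snap('scene');np.savez('s5.npz',**s)
t=snap('top');np.savez('t5.npz',**t)
a=cv2.resize(s['img'][150:310,180:400],None,fx=2.5,fy=2.5,interpolation=cv2.INTER_CUBIC)
b=t['img'][130:300,200:400];b=cv2.resize(b,None,fx=400/170,fy=400/170)[:,:250*2]
b=cv2.resize(b,(int(b.shape[1]*.53),int(b.shape[0]*.53)))
c=np.zeros((400,550+b.shape[1]+0,3),np.uint8)[:, :800];c[:,:550]=a;w=c.shape[1]-550;c[:b.shape[0],550:]=b[:,:w]
cv2.imwrite('pics/c5.png',c)
```

```text
[ 0.4285309  -0.03183739  0.08238309] [[ 9.99969943e-01 -6.08172938e-04 -7.72935586e-03]
 [-5.86688823e-04 -9.99995959e-01  2.78151137e-03]
 [-7.73101626e-03 -2.77689304e-03 -9.99966260e-01]] 0.01706564190801199 [-0.51632887  1.28245669 -2.56028923] [0.04851471 0.12118459 0.06028654]
```

View pics/c5.png

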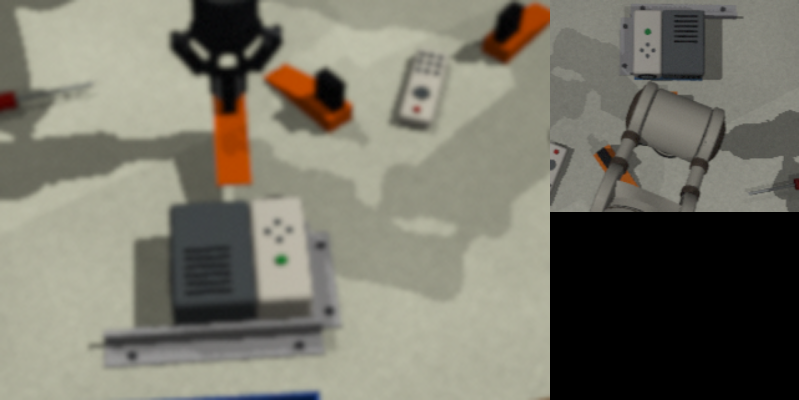

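The image shows the wedge straight in the gripper, pointing at the middle of the lens end. Set it on the bench.

Request:
servo_tool --series '[{"delta_pos": [0,0,-15],"twist": [0,0,0],"jaw": 1},{"delta_pos": [0,0,-30],"twist": [0,0,0],"jaw": 1},{"delta_pos": [0,0,-40],"twist": [0,0,0],"jaw": 1},{"delta_pos": [0,0,-44],"twist": [0,0,0],"jaw": 1},{"delta_pos": [0,0,-46],"twist": [0,0,0],"jaw": 1}]'

```text
t: 15.02
eef_pos: [0.4326, -0.0324, 0.0407]
eef_rot: [[1.0, 0.001, 0.0], [0.001, -1.0, -0.0], [0.0, 0.0, -1.0]]
ft_force: [-0.1, 0.4, -1.2]
grip_width: 0.0172
grip_force: 59.0
```

Request:
servo_tool --series '[{"delta_pos": [0,0,0],"twist": [0,0,0],"jaw": 1},{"delta_pos": [0,0,-1],"twist": [0,0,0],"jaw": 1},{"delta_pos": [0,0,-1],"twist": [0,0,0],"jaw": 1}]'

```text
t: 15.27
eef_pos: [0.4328, -0.0327, 0.0399]
eef_rot: [[1.0, 0.001, 0.001], [0.001, -1.0, -0.0], [0.001, 0.0, -1.0]]
ft_force: [0.4, 0.8, -0.7]
grip_width: 0.0176
grip_force: 59.0
```

```bash
cat > m.py <<'E'
from h import *
o=ctrl.get_obs();print(np.round(o['eef_pos']*1000,1),np.round(o['eef_rot'],4).tolist(),o['ft_force'])
for n in('scene','top'):
    s=snap(n);P=world(s);hsv=cv2.cvtColor(s['img'],cv2.COLOR_BGR2HSV)
    m2=((P[...,2]>.052)&(P[...,2]<.08)&(P[...,0]>.55)&(P[...,0]<.73)&(P[...,1]>-.13)&(P[...,1]<.06)).astype(np.uint8)
    c=max(cv2.findContours(m2,0,1)[0],key=cv2.contourArea);q=np.array([ray(s,u,v,.062)[:2] for u,v in c[:,0]],np.float32)*1000
    print(n,'proj',np.round(cv2.minAreaRect(q)[0],1),np.round(cv2.minAreaRect(q)[1:][0],1),cv2.minAreaRect(q)[2])
    m=cv2.inRange(hsv,(3,150,60),(18,255,255))&((abs(P[...,1]+.032)<.045)&(P[...,0]>.35)&(P[...,0]<.6)).astype(np.uint8)*255
    q=P[m>0]*1000
    if len(q)>20: print(n,'wedge pts',len(q),'x',np.percentile(q[:,0],[2,98]).round(1),'y',np.percentile(q[:,1],[2,50,98]).round(1))
    r=s['depth']
E
python3 m.py
```

```text
[432.8 -32.7  39.9] [[1.0, 0.0009, 0.0012], [0.0009, -1.0, -0.0005], [0.0012, 0.0005, -1.0]] [ 0.39141282  0.77377748 -0.74106879]
scene proj [646.9 -32.4] [147.4 150.8] 1.591071367263794
scene wedge pts 387 x [432.9 574.6] y [-52.5 -32.5 -13.8]
top proj [635.6 -32.4] [142.2 149.5] 1.091548204421997
top wedge pts 28 x [356.6 538.2] y [-50.3 -40.7  -3.2]
```

Request:
servo_tool --series '[{"delta_pos": [0,0,-1],"twist": [0,0,0],"jaw": 1},{"delta_pos": [0,0,-1],"twist": [0,0,0],"jaw": 1},{"delta_pos": [0,0,-1],"twist": [0,0,0],"jaw": 1}]'

```text
t: 15.62
eef_pos: [0.4327, -0.0327, 0.0388]
eef_rot: [[1.0, 0.001, 0.001], [0.001, -1.0, -0.0], [0.001, 0.0, -1.0]]
ft_force: [-0.4, -0.0, 4.4]
grip_width: 0.0172
grip_force: 59.6
```

Request:
servo_tool --series '[{"delta_pos": [0,0,-1],"twist": [0,0,0],"jaw": 1},{"delta_pos": [0,0,-1],"twist": [0,0,0],"jaw": 1},{"delta_pos": [0,0,-1],"twist": [0,0,0],"jaw": 1}]'

```text
t: 15.87
eef_pos: [0.4327, -0.0326, 0.0388]
eef_rot: [[1.0, 0.001, -0.0], [0.001, -1.0, -0.0], [-0.0, 0.0, -1.0]]
ft_force: [-7.9, 3.1, 15.6]
grip_width: 0.0172
grip_force: 61.4
```

Request:
servo_tool --series '[{"delta_pos": [0,0,1],"twist": [0,0,0],"jaw": 1},{"delta_pos": [8,0,1],"twist": [0,0,0],"jaw": 1},{"delta_pos": [16,0,1],"twist": [0,0,0],"jaw": 1},{"delta_pos": [24,0,1],"twist": [0,0,0],"jaw": 1},{"delta_pos": [32,0,1],"twist": [0,0,0],"jaw": 1}]'

```text
t: 16.28
eef_pos: [0.4646, -0.0327, 0.0388]
eef_rot: [[1.0, 0.001, -0.001], [0.001, -1.0, -0.0], [-0.001, 0.0, -1.0]]
ft_force: [-5.5, 0.3, 9.5]
grip_width: 0.017
grip_force: 60.5
```

Request:
servo_tool --series '[{"delta_pos": [6,0,0],"twist": [0,0,0],"jaw": 1},{"delta_pos": [12,0,0],"twist": [0,0,0],"jaw": 1},{"delta_pos": [18,0,0],"twist": [0,0,0],"jaw": 1},{"delta_pos": [24,0,0],"twist": [0,0,0],"jaw": 1},{"delta_pos": [28,0,0],"twist": [0,0,0],"jaw": 1}]'

```text
t: 16.7
eef_pos: [0.4929, -0.0327, 0.0388]
eef_rot: [[1.0, 0.001, -0.0], [0.001, -1.0, -0.0], [-0.0, 0.0, -1.0]]
ft_force: [-6.2, 0.1, 8.6]
grip_width: 0.0172
grip_force: 60.6
```

Request:
servo_tool --series '[{"delta_pos": [1,0,0],"twist": [0,0,0],"jaw": 1},{"delta_pos": [2,0,0],"twist": [0,0,0],"jaw": 1},{"delta_pos": [2,0,0],"twist": [0,0,0],"jaw": 1}]'

```text
t: 16.95
eef_pos: [0.4946, -0.0327, 0.0388]
eef_rot: [[1.0, 0.001, 0.0], [0.001, -1.0, -0.0], [0.0, 0.0, -1.0]]
ft_force: [-3.9, 0.3, 5.9]
grip_width: 0.0171
grip_force: 60.1
```

Request:
servo_tool --series '[{"delta_pos": [1,0,0],"twist": [0,0,0],"jaw": 1},{"delta_pos": [2,0,0],"twist": [0,0,0],"jaw": 1},{"delta_pos": [3,0,0],"twist": [0,0,0],"jaw": 1}]'

```text
t: 17.2
eef_pos: [0.4972, -0.0327, 0.0388]
eef_rot: [[1.0, 0.001, -0.001], [0.001, -1.0, -0.0], [-0.001, 0.0, -1.0]]
ft_force: [-5.5, 0.7, 9.1]
grip_width: 0.0171
grip_force: 60.6
```

Request:
servo_tool --series '[{"delta_pos": [1,0,0],"twist": [0,0,0],"jaw": 1},{"delta_pos": [2,0,0],"twist": [0,0,0],"jaw": 1},{"delta_pos": [3,0,0],"twist": [0,0,0],"jaw": 1}]'

```text
t: 17.45
eef_pos: [0.4993, -0.0326, 0.0388]
eef_rot: [[1.0, 0.001, -0.003], [0.001, -1.0, -0.0], [-0.003, 0.0, -1.0]]
ft_force: [-11.2, 0.4, 15.0]
grip_width: 0.0173
grip_force: 61.3
```

Request:
servo_tool --series '[{"delta_pos": [1,0,0],"twist": [0,0,0],"jaw": 1},{"delta_pos": [2,0,0],"twist": [0,0,0],"jaw": 1},{"delta_pos": [3,0,0],"twist": [0,0,0],"jaw": 1}]'

```text
t: 17.7
eef_pos: [0.5011, -0.0324, 0.0388]
eef_rot: [[1.0, 0.002, -0.006], [0.002, -1.0, 0.0], [-0.006, -0.0, -1.0]]
ft_force: [-15.3, 0.4, 17.6]
grip_width: 0.0171
grip_force: 61.9
```

Request:
servo_tool --series '[{"delta_pos": [1,0,0],"twist": [0,0,0],"jaw": 1},{"delta_pos": [2,0,0],"twist": [0,0,0],"jaw": 1},{"delta_pos": [3,0,0],"twist": [0,0,0],"jaw": 1}]'

```text
t: 17.95
eef_pos: [0.5038, -0.0324, 0.0388]
eef_rot: [[1.0, 0.002, -0.007], [0.002, -1.0, 0.0], [-0.007, -0.0, -1.0]]
ft_force: [-15.4, 0.4, 18.3]
grip_width: 0.0172
grip_force: 61.9
```

```bash
python3 m.py
```

```text
[503.8 -32.4  38.8] [[1.0, 0.0017, -0.0067], [0.0017, -1.0, 0.0003], [-0.0067, -0.0003, -1.0]] [-15.4052705    0.39937282  18.32125422]
scene proj [645.9 -32.7] [147.7 149.3] 0.24614408612251282
scene wedge pts 132 x [500.6 557.9] y [-52.7 -29.7 -14. ]
top proj [655.2 -31.9] [105.1 148.4] 0.26702815294265747
top wedge pts 35 x [356.6 486.1] y [-49.7 -26.1  -3.2]
```

Request:
servo_tool --series '[{"delta_pos": [1,0,0.7],"twist": [0,0,0],"jaw": 1},{"delta_pos": [2,0,0.7],"twist": [0,0,0],"jaw": 1},{"delta_pos": [4,0,0.7],"twist": [0,0,0],"jaw": 1},{"delta_pos": [6,0,0.7],"twist": [0,0,0],"jaw": 1},{"delta_pos": [8,0,0.7],"twist": [0,0,0],"jaw": 1}]'

```text
t: 18.47
eef_pos: [0.512, -0.0322, 0.0388]
eef_rot: [[1.0, 0.001, -0.006], [0.001, -1.0, 0.001], [-0.006, -0.001, -1.0]]
ft_force: [-11.2, 0.2, 11.3]
grip_width: 0.0176
grip_force: 61.0
```

```bash
cat > tilt.py <<'E'
from h import *
import os
def fit(s):
    P=world(s)[...,:]*1000
    m=(P[...,2]>45)&(P[...,2]<80)&(P[...,0]>578)&(P[...,0]<700)&(abs(P[...,1]+32)<66)
    q=P[m]
    for _ in range(4):
        A=np.c_[q[:,0]-640,q[:,1]+32,np.ones(len(q))];k=np.linalg.lstsq(A,q[:,2],rcond=None)[0];r=q[:,2]-A@k;q=q[abs(r)<max(2*r.std(),1)]
    return len(q),np.degrees(k[:2]).round(2),k[2].round(1)
print('base',fit(dict(np.load('s5.npz'))),fit(dict(np.load('s4.npz'))),'top',fit(dict(np.load('t5.npz'))))
print('now scene',fit(snap('scene')),'top',fit(snap('top')),ctrl.get_obs()['eef_pos'])
E
python3 tilt.py
```

```text
base (1484, array([-0.03, -0.14]), np.float64(62.7)) (1537, array([-0.  , -0.07]), np.float64(62.8)) top (1985, array([-0.13,  0.02]), np.float64(62.9))
now scene (1560, array([-1.35, -0.05]), np.float64(64.4)) top (1068, array([-2.07, -0.21]), np.float64(64.7)) [ 0.51250252 -0.0322596   0.03880211]
```

Request:
servo_tool --series '[{"delta_pos": [2,0,0],"twist": [0,0,0],"jaw": 1},{"delta_pos": [4,0,0],"twist": [0,0,0],"jaw": 1},{"delta_pos": [6,0,0],"twist": [0,0,0],"jaw": 1},{"delta_pos": [7,0,0],"twist": [0,0,0],"jaw": 1},{"delta_pos": [7,0,0],"twist": [0,0,0],"jaw": 1}]'

```text
t: 18.98
eef_pos: [0.5194, -0.0322, 0.0388]
eef_rot: [[1.0, 0.001, -0.005], [0.001, -1.0, 0.001], [-0.005, -0.001, -1.0]]
ft_force: [-9.2, -0.1, 9.7]
grip_width: 0.0169
grip_force: 60.6
```

```bash
python3 tilt.py; python3 tilt.py|tail -1
python3 - <<'E'
from h import *
s=snap('scene');t=snap('top')
cv2.imwrite('pics/c6.png',cv2.resize(s['img'][185:305,210:350],None,fx=5,fy=5,interpolation=cv2.INTER_CUBIC)[:600])
E
```

```text
base (1484, array([-0.03, -0.14]), np.float64(62.7)) (1537, array([-0.  , -0.07]), np.float64(62.8)) top (1985, array([-0.13,  0.02]), np.float64(62.9))
now scene (1579, array([-2.23, -0.23]), np.float64(65.6)) top (898, array([-2.58, -0.2 ]), np.float64(65.5)) [ 0.51937573 -0.03226051  0.0387891 ]
now scene (1583, array([-2.43, -0.1 ]), np.float64(65.4)) top (934, array([-2.45, -0.22]), np.float64(65.5)) [ 0.51938638 -0.0322585   0.03879951]
```

View pics/c6.png

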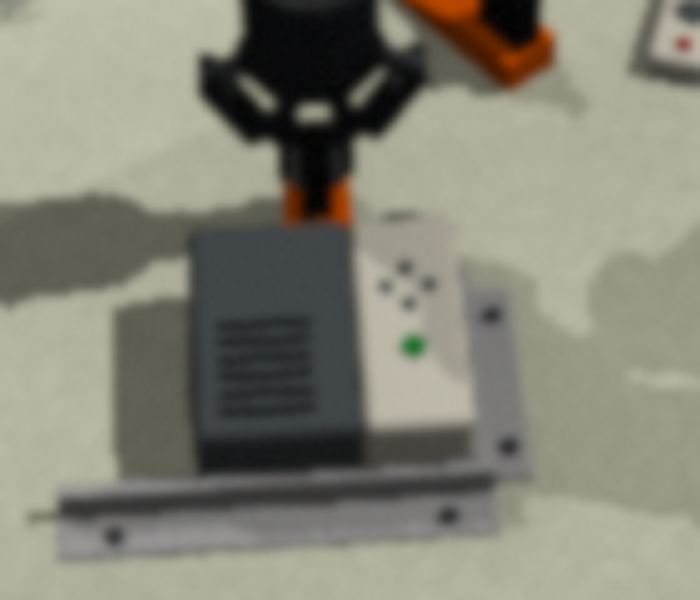

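The view shows the projector in its corner and tilted about 2.4° (front feet roughly 5 mm up), with the wedge centred and held and the gripper clear of the projector.

```bash
python3 -c "
from rig import ctrl
print(ctrl.close_job())"
```

```text
the job is handed in; nothing more can be done
None
```

I handed in the job: the projector is home in the corner, and the held wedge lifts its front feet about 5 mm (estimated from a 2.3–2.5° tilt in the camera depth), with the gripper clear of the projector.

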